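# Cull the stunted bread roll with tongs

## Task

One of the four bread rolls on the board came out much shorter than the others. Pick up the tongs from their rest, close them on that short roll and lift it well clear of the board (about 10 cm), without the gripper itself touching the roll and leaving the other rolls and the things round about where they are. Finish while still holding the roll up, still, in the tongs.

Things in the scene. Friction and masses are not known exactly. Their poses are not given: they have to be found in the camera images.
- short_roll_center (a point): Centre of the short roll, the odd one: a loose golden-brown bread roll 46 mm long (its x axis), 40 mm wide (y) and 40 mm high, round in section with domed ends and a flat foot, about 50 g, with two pale slashes on top. The point lies on its middle, 20 mm above its foot. It stands in any one of the four places of the row, its length pointing roughly away from the robot (within 15 degrees).
- short_roll: The short roll itself, origin under its middle, on the board.
- long_roll_1_center (a point): Centre of one of the three normal rolls, which stay where they are (a nudge under 3 cm is allowed): as the short one (40 mm wide, 40 mm high, same colour) but 78 mm long along its x axis, with three slashes; point 20 mm above its foot.
- long_roll_2_center (a point): Centre of one of the three normal rolls, which stay where they are (a nudge under 3 cm is allowed): as the short one (40 mm wide, 40 mm high, same colour) but 78 mm long along its x axis, with three slashes; point 20 mm above its foot.
- long_roll_3_center (a point): Centre of one of the three normal rolls, which stay where they are (a nudge under 3 cm is allowed): as the short one (40 mm wide, 40 mm high, same colour) but 78 mm long along its x axis, with three slashes; point 20 mm above its foot.
- board: Wooden serving board, 135 mm (x) by 360 mm (y), 18 mm thick, fixed; origin under its centre. The rolls stand on it side by side in a row along its y axis, 80 mm from centre to centre (72 to 88 mm), within 10 mm of its centre line.
- tongs: Loose kitchen tongs, about 150 g, 240 mm long, flat on the rest, tips away from the robot. Origin between the grips at the underside; x along the middle line to the tips, z up. Two steel arms 22 mm high, centred 12 mm above the origin, make a V, hinged 105 mm behind the origin, that opens and closes in the horizontal plane; a spring holds it open.
- tongs_grip (a point): Where to squeeze the tongs: midway between the two flat black grips, 105 mm ahead of the hinge, half-way up, about 36 mm above the worktop. Each grip is 64 mm long, 24 mm high; over their outer faces they measure 63 mm let go, 32 mm fully shut. The point is fixed to head and left arm, so it is in the middle only while the tongs are open.
- tongs_tip (a point): The middle between the two tip plates, 195 mm ahead of the hinge (90 mm ahead of tongs_grip), at the same height. The flat upright plates are 40 mm long and 28 mm high, and stand 79 mm apart inside when the tongs are let go; each ends in a small lip turned inward 3 mm.
- left_plate: The tip plate of the tongs' left (+y) arm, which is rigid with the head. Origin at the plate's centre.
- right_plate: The tip plate of the tongs' right (-y) arm, which turns on the hinge. Origin at its centre. At the grips, 3 N begins to close the tongs; 5 N holds the grips at 54 mm (plates then 61 mm apart inside: room to go round a roll, and the spring's push keeps the tongs in the fingers); 8 N at 42 mm (plates 40 mm apart: closed on a roll; squeeze harder to hold it).
- tongs_rest: Low grey rest, fixed, origin under its centre: a 5 mm thick base 150 mm (x) by 76 mm, with two cross bars 12 mm thick, 50 mm ahead of and behind the centre, on which the tongs lie 24 mm above the worktop. The bars are 106 mm wide and have small end stops that rise 6 mm above them. Between the bars there is room for fingers at both sides of the grips.
- lemon: Bystander, 78x55x56 mm, to the left of the rest. Origin under its centre.
- garlic: Bystander, a garlic bulb 60x57x58 mm, to the right near the edge. Origin under its centre.
Mind the look-alikes: they are no part of the job. Leave any pink or purple look-alike of the short_roll alone.

How it is judged:
By the outcome, as a careful person would: the job done as asked, in the order asked, and still so for the second after the job is handed in, while the arm keeps its last pose, push and grip.
It also fails if it takes over 40 s, if anything falls off the work surface, if the arm or the gripper's body presses on something with over 40 N, if the wrist force passes 120 N, or if a joint passes its speed limit or range.

## Robot

A 7-joint arm with a two-finger parallel gripper is mounted at the origin on a cart in front of the work surface, level with it; the furniture and walls round the work are solid. World frame = base frame: x ahead of the robot, y to its left, z up, the work surface at z = 0. Lengths are in m, angles in rad, forces in N, time in s.
With the tool pointing down it reaches from about 0.425 to 0.925 m from the base axis. Payload 6.8 kg.
Tool frame: the origin (TCP) lies midway between the tips of the shut fingers; the grasp point (between the pads) lies 19 mm behind it (bot.grip_point_offset is the z of the grasp point in the tool frame, in m); z points along the fingers, y is the line along which they close (so a half turn about z gives the same grasp; the last joint's range is limited). The gripper opens to 85 mm and grips with 20 to 120 N. Pads are 22 mm wide; open, the fingers measure 114 mm over their backs; the gripper's body (76 mm by 85 mm) begins 54 mm behind the grasp point. The pads swing forward as they close: fully open they stand 13 mm farther back than shut.
Start: joints at [-1.375, 0.477, 0.022, 1.555, -0.011, 1.109, -0.083], TCP at [0.202, 0.644, 0.231] pointing down, gripper open.
Joint ranges: [-2.96, 2.96], [-0.34, 2.1], [-1.41, 1.46], [0.24, 2.44], [-1.37, 4.51], [0.17, 1.92], [-2.96, 2.96]. Speed limits (rad/s): [2.39, 2.39, 3.14, 3.14, 3.14, 3.14, 3.14].

## Interface

Orientations are given as a unit quaternion [w, x, y, z].
In Python, from workcell import sensors, snapshot, bot gives the robot as it stands. The module is installed in compiled form; this text tells all that it offers.
- The arm moves only by the shell command python3 -m inch 'ROWS' [FORCE]. ROWS is JSON, a list that holds one entry, the list of rows, each a list of 7 numbers: the shift along the tool's x, y, z normalised to -1 to 1, where 1 is 7.5 cm, then the turn, a rotation vector about the tool's x, y, z normalised to -1 to 1, where 1 is 30 degrees, then the opening, from 0 (shut) to 1 (fully open). In form: [[[dx, dy, dz, wx, wy, wz, gripper], ...]]. A call has 1 to 12 rows; each row shifts and turns the commanded pose from where the row before left it, along the tool's axes as they then stand; what a row does not reach is not made up. A row lasts 1/10 s, in which the tool goes at most 50 mm and 8.59 degrees, less where a joint would pass 70% of its speed; a pose out of reach is approached as far as the arm can. A call with a number of a shift or a turn outside -1 to 1 is refused whole. A call with a gripper value outside its range is refused whole. The fingers move at their own pace and stop on an object; FORCE is the grip in N (left out, the last holds). Time passes only in rows, so rows that do not move let the fingers close. It gives the time, the measured TCP pose, the force, the opening and the grip force at its end, in the units of the state.
- sensors.state(): the state, without advancing time (a new reading comes with each control period).
- snapshot(name): name is "side" or "top"; returns a dict with "image" (400x640x3 uint8, red, green, blue), "range_z" (400x640 float32, m along the optical axis (not along the pixel's ray), 0 where there is no reading), "intrinsics" (3x3 intrinsics, pixels), "R" (3x3) and "t" (3): a world point X has camera coordinates R X + t. Camera axes: x right, y down, z forward; pixel columns grow to the right and rows downward; lengths in m; the calibration is good to about 2 mm. A picture is of the moment at which its call begins.
- bot.sign_off(): hands the job in; it is judged then, once.
The state is a dict: "t": time; "q": joint angles; "qd": joint speeds; "tau": joint torques, N m; "tcp_pos": TCP position; "orientation": TCP orientation; "force": force on the tool from outside, world axes, zero at the start; "moment": the same for the moment, N m; "opening": finger opening in m; "grip_force": force on a finger pad.
Only numpy, scipy, OpenCV 4.12 (cv2) and the standard library are available. Lean on these libraries where they do the work, as an engineer would, in place of code of your own. Each camera call takes 0.05 s, during which the arm holds its last target. There are 200 camera calls.

## Working session

There is one attempt and no reset: what is moved stays moved. The work goes in short steps, Python scripts to look and compute and a shell command to move; the robot and the scene stay as the last step left them, time stands still between calls to the robot, and variables do not carry over. Pictures are saved under pics/ and viewed, at most 10 in all, crops included, and the job is handed in when it is done.

```bash
mkdir -p pics; cat > h.py <<'E'
import numpy as np, cv2
from workcell import sensors, snapshot, bot
def cloud(s):
    z=s["range_z"]; K=s["intrinsics"]; v,u=np.mgrid[0:z.shape[0],0:z.shape[1]]
    c=np.stack([(u-K[0,2])/K[0,0]*z,(v-K[1,2])/K[1,1]*z,z],-1)
    w=(c-s["t"])@s["R"]; w[z==0]=np.nan
    return w
def save(n,im): cv2.imwrite("pics/"+n+".png",im[...,::-1])
E
python3 - <<'E'
from h import *
for n in("top","side"):
    s=snapshot(n); save(n+"0",s["image"]); print(n,s["intrinsics"].round(1).tolist(),s["R"].round(3).tolist(),s["t"].round(3))
st=sensors.state(); print(st["tcp_pos"],st["orientation"],st["opening"],bot.grip_point_offset)
E
```

```text
top [[458.6, 0.0, 321.8], [0.0, 458.6, 201.5], [0.0, 0.0, 1.0]] [[0.0, -1.0, 0.008], [-0.998, -0.001, -0.071], [0.071, -0.008, -0.997]] [-0.056  0.502  1.028]
side [[389.8, 0.0, 313.9], [0.0, 389.8, 202.0], [0.0, 0.0, 1.0]] [[0.99, -0.14, 0.0], [-0.092, -0.654, -0.751], [0.105, 0.744, -0.66]] [-0.522  0.052  0.902]
[0.201779   0.64356338 0.23042425] [-6.04267599e-05  1.51292604e-01  9.88488668e-01 -8.35634767e-04] 0.08515661864508443 -0.0187
```

View pics/top0.png

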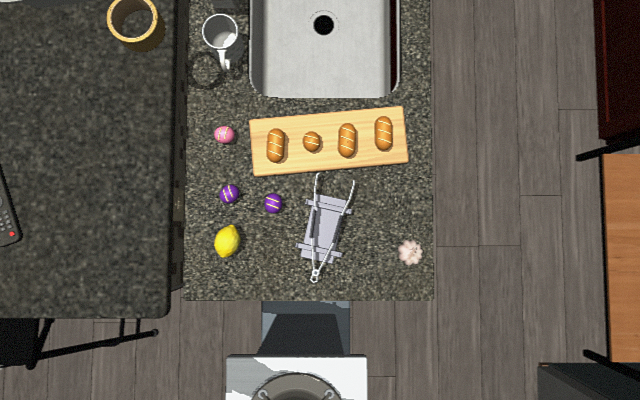

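View pics/side0.png

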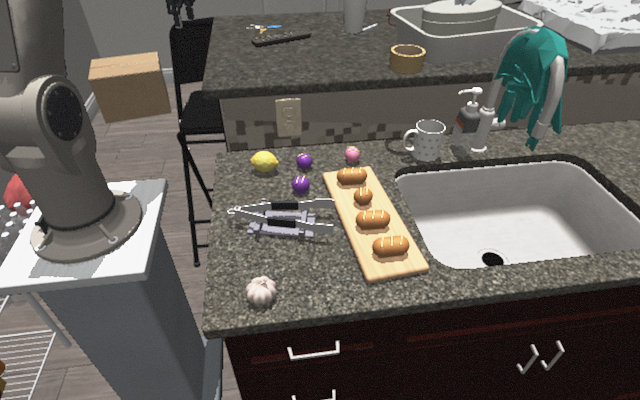

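Top view: candidates are rolls at (275,145), (312,142), (347,140) and (384,133), plus pink (225,134) and purple (229,193), (273,203) look-alikes. The short golden-brown one with two slashes, (312,142), fits. I'll confirm it in a crop and measure.

```bash
python3 - <<'E'
from h import *
s=snapshot("top"); im=s["image"]; w=cloud(s)
save("crop1",cv2.resize(im[95:295,200:440],None,fx=3,fy=3,interpolation=cv2.INTER_CUBIC))
hsv=cv2.cvtColor(im,cv2.COLOR_RGB2HSV)
def comps(m,name,zmin,zmax):
    m=(m&(w[...,2]>zmin)&(w[...,2]<zmax)); m[:100]=0; m[:,:186]=0; m[:,432:]=0; m[295:]=0
    n,l,st,c=cv2.connectedComponentsWithStats(m.astype(np.uint8))
    for i in range(1,n):
        if st[i,4]<40: continue
        p=w[l==i]; (cx,cy),(a,b),ang=cv2.minAreaRect((p[:,:2]*1000).astype(np.float32))
        print(name,c[i].round(),st[i,4],"c",round(cx),round(cy),"size",round(a),round(b),round(ang),"z",np.percentile(p[:,2],[5,95]).round(3))
comps(w[...,2]>0.03,"hi",0.03,0.12)
comps((hsv[...,1]<70),"grey",0.018,0.12)
m=(w[...,2]>.008)&(w[...,2]<.026); comps(m&(hsv[...,1]>60)&(hsv[...,0]<30),"board",.008,.026)
E
```

```text
hi [383. 133.] 541 c 656 -192 size 39 76 89 z [0.042 0.059]
hi [346. 140.] 535 c 640 -111 size 39 75 90 z [0.043 0.06 ]
hi [223. 133.] 207 c 656 168 size 35 37 0 z [0.031 0.042]
hi [275. 145.] 540 c 628 50 size 40 76 86 z [0.042 0.06 ]
hi [311. 141.] 290 c 637 -30 size 45 38 0 z [0.041 0.059]
hi [324. 231.] 476 c 439 -61 size 86 239 79 z [0.036 0.05 ]
hi [228. 193.] 217 c 519 156 size 38 36 0 z [0.031 0.042]
hi [272. 203.] 223 c 499 55 size 34 38 90 z [0.031 0.042]
hi [226. 241.] 616 c 413 156 size 61 60 27 z [0.034 0.056]
hi [410. 252.] 398 c 387 -253 size 50 51 90 z [0.032 0.05 ]
grey [323. 230.] 956 c 440 -58 size 106 240 77 z [0.021 0.049]
grey [409. 252.] 480 c 389 -253 size 56 55 56 z [0.025 0.05 ]
board [327. 141.] 7045 c 644 -70 size 136 360 6 z [0.014 0.021]
```

View pics/crop1.png

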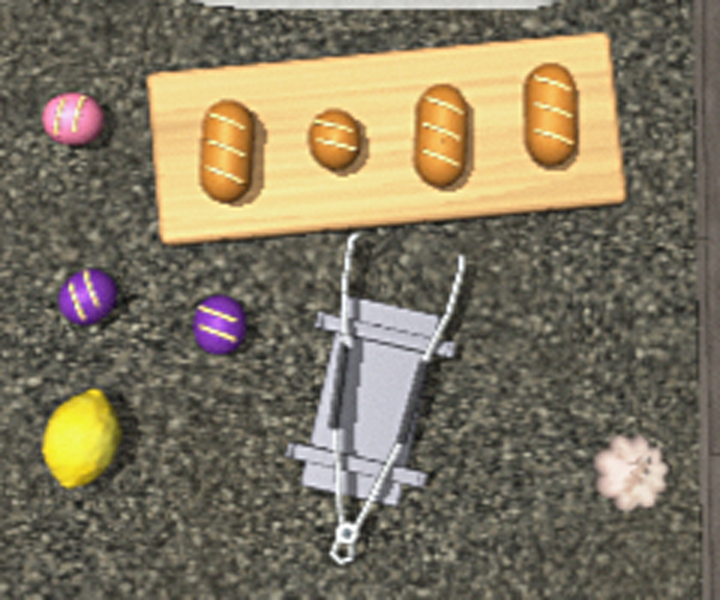

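The crop confirms it: the short roll at crop (335,140) is golden-brown with two slashes, at about (0.637,-0.030). The tongs' black grips are at crop (338,385) and (410,400). Next I'll compute the tongs' pose.

```bash
cat >> h.py <<'E'
from scipy.spatial.transform import Rotation as Rn
def plan(gx,gy,gz,yaw):
    "tool moves (m) along tool axes and turn about tool z to put grasp point at g, tool y = lateral dir of yaw(deg)"
    st=sensors.state(); q=st["orientation"]; R=Rn.from_quat(np.r_[q[1:],q[0]]).as_matrix()
    off=bot.grip_point_offset
    d=np.array([gx,gy,gz])-(st["tcp_pos"]+R[:,2]*off)
    a=np.degrees(np.arctan2(R[1,1],R[0,1])); t=(yaw+90-a+90)%180-90
    print("tcp",st["tcp_pos"].round(4),"zaxis",R[:,2].round(3),"tool d mm",(R.T@d*1000).round(1),"rows/75:",(R.T@d/.075).round(3),"turn tool z",-round(t,1),"open",round(st["opening"],4),"gf",round(st["grip_force"],1),"F",np.round(st["force"],1),"t",st["t"])
E
python3 - <<'E'
from h import *
s=snapshot("top"); im=s["image"].astype(int); w=cloud(s); 
m=(im.max(-1)<75)&(w[...,2]>.028); m[:190]=0;m[260:]=0;m[:,:300]=0;m[:,350:]=0
n,l,st,c=cv2.connectedComponentsWithStats(m.astype(np.uint8))
for i in range(1,n):
    if st[i,4]<15: continue
    p=w[l==i]; print("grip",c[i].round(1),st[i,4],np.median(p,0).round(4),p.mean(0).round(4), cv2.fitLine((p[:,:2]*1000).astype(np.float32),2,0,.1,.1).ravel().round(2))
g=(w[...,2]>.028)&(w[...,2]<.06); g[:,:300]=0;g[:,360:]=0;g[:160]=0;g[292:]=0
v,u=np.nonzero(g); p=w[g]
for a in (v<195,v>270): print("ends",p[a].mean(0).round(4), p[a][:,:2].min(0).round(3),p[a][:,:2].max(0).round(3))
r=(w[...,2]>.03)&(np.hypot(w[...,0]-.637,w[...,1]+.03)<.032)
pr=w[r]; print("roll",pr.mean(0)); ev,e=np.linalg.eigh(np.cov(pr[:,:2].T)); print(ev**.5,e)
plan(.437,-.062,.2,-12)
E
```

```text
grip [313.2 224. ] 31 [ 0.4503 -0.036   0.046 ] [ 0.4504 -0.0364  0.0461] [ 9.9000e-01 -1.4000e-01  4.5041e+02 -3.6430e+01]
ends [ 0.5384 -0.0782  0.0461] [ 0.517 -0.125] [ 0.564 -0.038]
ends [ 0.3367 -0.0389  0.0417] [ 0.322 -0.047] [ 0.347 -0.029]
roll [ 0.63477448 -0.03120545  0.05178991]
[0.01001768 0.01145733] [[ 0.04889253 -0.99880405]
 [-0.99880405 -0.04889253]]
tcp [0.2018 0.6438 0.2307] zaxis [-0.    -0.001 -1.   ] tool d mm [-435.5 -603.    50.1] rows/75: [-5.807 -8.041  0.668] turn tool z -5.4 open 0.0853 gf 0.0 F [-0.4  0.6 -0.3] t 0.2
```

```bash
python3 -m inch '[[[-0.46,-0.34,0,0,0,0,1],[-0.46,-0.34,0,0,0,0,1],[-0.46,-0.34,0,0,0,0,1],[-0.46,-0.34,0,0,0,0,1],[-0.46,-0.34,0,0,0,0,1],[-0.46,-0.34,0,0,0,0,1],[-0.46,-0.34,0,0,0,0,1]]]' && python3 -m inch '[[[-0.27,-0.56,0,0,0,0,1],[-0.27,-0.56,0,0,0,0,1],[-0.27,-0.56,0,0,0,0,1],[-0.27,-0.56,0,0,0,0,1],[-0.27,-0.56,0,0,0,0,1],[-0.27,-0.56,0,0,0,0,1],[-0.27,-0.56,0,0,0,0,1],[-0.27,-0.56,0,0,0,0,1],[-0.27,-0.56,0,0,0,0,1],[-0.27,-0.56,0,0,0,-0.18,1],[0,0,0,0,0,0,1]]]'; python3 -c "
from h import *
plan(.446,-.0635,.13,-12)"
```

```text
t: 0.9
tcp_pos: [0.3797, 0.3999, 0.2313]
orientation: [-0.0, 0.151, 0.988, 0.0]
force: [1.2, -0.8, 0.1]
opening: 0.0851
grip_force: 0.0
t: 2.0
tcp_pos: [0.4465, -0.0661, 0.2317]
orientation: [0.001, 0.107, 0.994, -0.001]
force: [-0.4, -0.2, 0.3]
opening: 0.0854
grip_force: 0.0
tcp [ 0.4465 -0.0661  0.2317] zaxis [ 0.001 -0.002 -1.   ] tool d mm [  1.2   2.5 120.4] rows/75: [0.016 0.034 1.605] turn tool z -0.3 open 0.0854 gf 0.0 F [-0.4 -0.2  0.3] t 2.0
```

```bash
python3 -m inch '[[[0.016,0.034,0.6,0,0,0,1],[0,0,0.6,0,0,0,1],[0,0,0.4,0,0,0,1],[0,0,0,0,0,0,1]]]'; python3 -c "
from h import *
s=snapshot('side'); save('s1',cv2.resize(s['image'][110:290,180:420],None,fx=3.3,fy=3.3,interpolation=2))
plan(.446,-.0635,.038,-12)"
```

```text
t: 2.4
tcp_pos: [0.4428, -0.0565, 0.1082]
orientation: [-0.004, 0.105, 0.995, -0.001]
force: [0.4, -1.0, -0.5]
opening: 0.0856
grip_force: 0.0
tcp [ 0.4445 -0.0567  0.1103] zaxis [-0.004 -0.001 -1.   ] tool d mm [-3.2 -6.2 91. ] rows/75: [-0.042 -0.083  1.213] turn tool z -0.0 open 0.0854 gf 0.0 F [ 0.3 -0.1  1. ] t 2.45
```

View pics/s1.png

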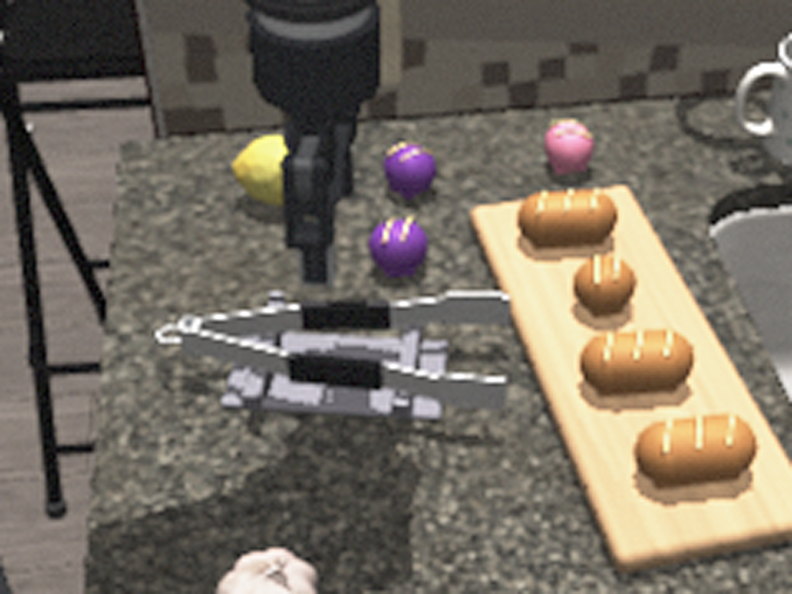

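The side crop shows both black grips clear on the rest, left at (345,316) and right at (335,370), with the gripper above them. I'll refine the grip midpoint from the side depth.

```bash
python3 - <<'E'
from h import *
s=snapshot('side'); im=s["image"].astype(int); w=cloud(s)
m=(im.max(-1)<60)&(w[...,2]>.026)&(w[...,2]<.056)&(abs(w[...,0]-.45)<.06)&(abs(w[...,1]+.06)<.07)
n,l,st,c=cv2.connectedComponentsWithStats(m.astype(np.uint8))
for i in range(1,n):
    if st[i,4]<25: continue
    p=w[l==i]; f=cv2.fitLine((p[:,:2]*1000).astype(np.float32),2,0,.1,.1).ravel()
    print(c[i].round(1),st[i,4],p.mean(0).round(4),np.percentile(p,[3,97],axis=0).round(4).tolist(),np.degrees(np.arctan(f[1]/f[0])).round(1))
plan(.446,-.0635,.038,-12)
E
```

```text
[284.4 205.6] 182 [ 0.4529 -0.0399  0.0372] [[0.425, -0.0447, 0.027], [0.4804, -0.0349, 0.0468]] -8.0
[281.5 222.2] 221 [ 0.4418 -0.0948  0.0383] [[0.413, -0.1035, 0.0273], [0.4686, -0.0865, 0.0473]] -16.2
tcp [ 0.4459 -0.0568  0.1117] zaxis [-0.001 -0.    -1.   ] tool d mm [-1.5 -6.5 92.4] rows/75: [-0.02  -0.086  1.231] turn tool z -0.0 open 0.0852 gf 0.0 F [-0.8  0.6  0.7] t 2.5
```

```bash
python3 -m inch '[[[-0.02,-0.09,0,0,0,0,1],[0,0,0,0,0,0,1]]]' >/dev/null; python3 -c "
from h import *
plan(.447,-.0638,.037,-12)"
```

```text
tcp [ 0.4473 -0.0648  0.113 ] zaxis [ 0.004  0.    -1.   ] tool d mm [ 0.8  0.9 94.7] rows/75: [0.011 0.012 1.263] turn tool z -0.1 open 0.0856 gf 0.0 F [0.6 0.2 0.1] t 2.7
```

```bash
python3 -m inch '[[[0,0,0.3,0,0,0,1],[0,0,0.3,0,0,0,1],[0,0,0.3,0,0,0,1],[0,0,0.2,0,0,0,1],[0,0,0.14,0,0,0,1],[0,0,0,0,0,0,1],[0,0,0,0,0,0,1]]]'; python3 -c "
from h import *
plan(.447,-.0638,.037,-12)"
```

```text
t: 3.4
tcp_pos: [0.4466, -0.0641, 0.019]
orientation: [0.001, 0.105, 0.994, 0.0]
force: [0.5, -0.3, -0.4]
opening: 0.0856
grip_force: 0.0
tcp [ 0.4466 -0.0641  0.019 ] zaxis [ 0.001  0.    -1.   ] tool d mm [-0.4  0.4  0.7] rows/75: [-0.005  0.005  0.009] turn tool z -0.0 open 0.0856 gf 0.0 F [ 0.5 -0.3 -0.4] t 3.4
```

```bash
python3 -m inch '[[[0,0,0,0,0,0,0.75],[0,0,0,0,0,0,0.7],[0,0,0,0,0,0,0.62],[0,0,0,0,0,0,0.62],[0,0,0,0,0,0,0.62],[0,0,0,0,0,0,0.62]]]' 20; python3 -m inch '[[[0,0,-0.1,0,0,0,0.62],[0,0,-0.15,0,0,0,0.62],[0,0,-0.2,0,0,0,0.62],[0,0,-0.2,0,0,0,0.62],[0,0,-0.2,0,0,0,0.62],[0,0,-0.2,0,0,0,0.62],[0,0,-0.2,0,0,0,0.62],[0,0,-0.1,0,0,0,0.62],[0,0,0,0,0,0,0.62]]]'; python3 -c "
from h import *
for n in ('side','top'):
  s=snapshot(n); save('l_'+n,s['image'] if n=='top' else cv2.resize(s['image'][90:290,180:440],None,fx=3,fy=3,interpolation=2))
plan(.5,-.0638,.037,0)"
```

```text
t: 4.0
tcp_pos: [0.4473, -0.064, 0.0195]
orientation: [0.001, 0.105, 0.995, 0.0]
force: [-1.4, -0.9, 9.5]
opening: 0.0532
grip_force: 7.9
t: 4.9
tcp_pos: [0.4466, -0.0639, 0.1207]
orientation: [0.001, 0.105, 0.995, 0.0]
force: [0.6, 1.2, -1.7]
opening: 0.0529
grip_force: 4.8
tcp [ 0.4457 -0.0638  0.1195] zaxis [-0.  0. -1.] tool d mm [-53.1  11.3 101.2] rows/75: [-0.708  0.15   1.349] turn tool z -12.0 open 0.0531 gf 4.8 F [-0.3 -0.6 -1.3] t 5.0
```

View pics/l_side.png

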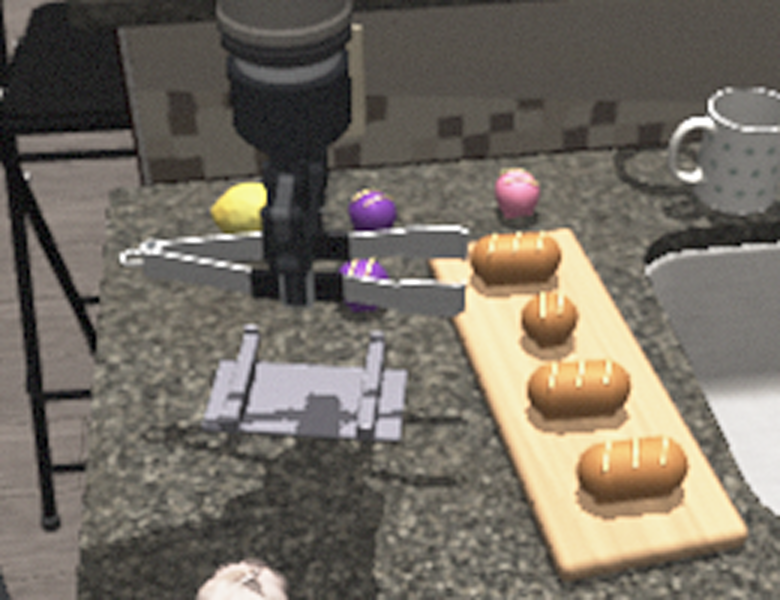

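The side crop shows the tongs lifted level in the fingers, with tips at about crop (465,240) and (462,300), and the rest empty. Next I'll measure the plates and the move to the roll.

```bash
cat >> h.py <<'E'
def plates(reg=lambda w:w[...,0]>0.4,zlo=.1,dz=0.02):
    st=sensors.state(); q=st["orientation"]; R=Rn.from_quat(np.r_[q[1:],q[0]]).as_matrix(); g=st["tcp_pos"]+R[:,2]*bot.grip_point_offset
    for n in("side","top"):
        w=cloud(snapshot(n)); r=(w-g)@R   # tool frame rel. to grasp point; -x is ahead
        m=(abs(r[...,2])<.025)&(r[...,0]<-.05)&(r[...,0]>-.14)&(abs(r[...,1])<.06)&(w[...,2]>zlo)
        nn,l,s,c=cv2.connectedComponentsWithStats(m.astype(np.uint8))
        for i in range(1,nn):
            if s[i,4]<30: continue
            p=r[l==i]; far=p[p[:,0]<-.078]
            print(n,c[i].round(),s[i,4],"plate mean(tool)",(1000*far.mean(0)).round(1),"xmin",(1000*np.percentile(p[:,0],2)).round(1),"z rng",(1000*np.percentile(far[:,2],[3,97])).round(1),"world",w[l==i].mean(0).round(3))
E
python3 -c "
from h import *
plates()
plan(.547,-.031,.13,0)"
```

```text
side [320. 172.] 307 plate mean(tool) [-95.3  30.    2.6] xmin -112.4 z rng [-10.1  16.8] world [ 0.533 -0.052  0.135]
side [319. 190.] 335 plate mean(tool) [-96.2 -32.    2.5] xmin -113.0 z rng [-10.3  15.9] world [ 0.521 -0.112  0.136]
top [320. 176.] 38 plate mean(tool) [-97.3  32.5  -7.6] xmin -111.5 z rng [-13.   13.9] world [ 0.544 -0.052  0.145]
top [350. 183.] 43 plate mean(tool) [-96.8 -28.7  -5.9] xmin -111.8 z rng [-11.4  11.2] world [ 0.532 -0.111  0.144]
tcp [ 0.4454 -0.0639  0.119 ] zaxis [-0.001 -0.    -1.   ] tool d mm [-92.5  53.3   7.6] rows/75: [-1.234  0.711  0.101] turn tool z -12.0 open 0.0532 gf 4.8 F [ 0.   0.1 -1.4] t 5.1
```

```bash
python3 -m inch '[[[0,0,0,0,0,-0.12,0.62],[0,0,0,0,0,-0.12,0.62],[0,0,0,0,0,-0.12,0.62],[0,0,0,0,0,-0.11,0.62],[0,0,0,0,0,0,0.62]]]'; python3 -c "
from h import *
plan(.544,-.034,.13,2)"
```

```text
t: 5.6
tcp_pos: [0.4455, -0.0641, 0.1189]
orientation: [-0.001, -0.018, 1.0, -0.0]
force: [0.4, -0.2, -1.2]
opening: 0.0527
grip_force: 4.8
tcp [ 0.4455 -0.0641  0.1189] zaxis [-0.001 -0.    -1.   ] tool d mm [-99.6  26.4   7.5] rows/75: [-1.328  0.353  0.1  ] turn tool z 0.1 open 0.0527 gf 4.8 F [ 0.4 -0.2 -1.2] t 5.6
```

```bash
python3 -m inch '[[[-0.22,0.06,0.02,0,0,0,0.62],[-0.22,0.06,0.02,0,0,0,0.62],[-0.22,0.06,0.02,0,0,0,0.62],[-0.22,0.06,0.02,0,0,0,0.62],[-0.22,0.06,0.02,0,0,0,0.62],[-0.22,0.05,0,0,0,0,0.62],[0,0,0,0,0,0,0.62],[0,0,0,0,0,0,0.62]]]'; python3 - <<'E'
from h import *
plan(.544,-.034,.042,2); plates()
for n in("top","side"):
    s=snapshot(n); w=cloud(s); h=cv2.cvtColor(s["image"],cv2.COLOR_RGB2HSV)
    m=(h[...,1]>90)&(w[...,2]>.03)&(w[...,2]<.065)&(np.hypot(w[...,0]-.637,w[...,1]+.03)<.036)
    p=w[m]; print(n,"roll",len(p),np.percentile(p,[2,98],axis=0).round(4).tolist())
    save("d_"+n,cv2.resize(s["image"][80:280,200:440],None,fx=3,fy=3,interpolation=2))
E
```

```text
t: 6.4
tcp_pos: [0.5432, -0.0343, 0.1114]
orientation: [-0.001, -0.018, 1.0, -0.0]
force: [-1.5, -0.7, -2.0]
opening: 0.0528
grip_force: 4.8
tcp [ 0.5432 -0.0343  0.1114] zaxis [-0.002 -0.    -1.   ] tool d mm [-0.9  0.3 88.1] rows/75: [-0.013  0.004  1.174] turn tool z 0.0 open 0.0528 gf 4.8 F [-1.5 -0.7 -2. ] t 6.4
side [357. 158.] 263 plate mean(tool) [-96.   29.9   3. ] xmin -112.1 z rng [-10.   15.9] world [ 0.626 -0.002  0.127]
side [364. 174.] 285 plate mean(tool) [-95.4 -32.2   2.7] xmin -112.8 z rng [-9.9 16.8] world [ 0.627 -0.063  0.127]Traceback (most recent call last):
  File "<stdin>", line 6, in <module>
    return _quantile_unchecked(
        a, q, axis, out, overwrite_input, method, keepdims, weights)
    return _ureduce(a,
                    func=_quantile_ureduce_func,
    ...<5 lines>...
                    overwrite_input=overwrite_input,
                    method=method)
    r = func(a, **kwargs)
    result = _quantile(arr,
                       quantiles=q,
    ...<2 lines>...
                       out=out,
                       weights=wgt)
    slices_having_nans = np.isnan(arr[-1, ...])
                                  ~~~^^^^^^^^^
IndexError: index -1 is out of bounds for axis 0 with size 0
```

The arm blocks the top view, so I'll check the roll from the side only.

```bash
python3 - <<'E'
from h import *
s=snapshot("side"); w=cloud(s); h=cv2.cvtColor(s["image"],cv2.COLOR_RGB2HSV)
m=(h[...,1]>90)&(w[...,2]>.03)&(w[...,2]<.065)&(np.hypot(w[...,0]-.637,w[...,1]+.03)<.036)
p=w[m]; print("roll",len(p),np.percentile(p,[2,98],axis=0).round(4).tolist())
save("d_side",cv2.resize(s["image"][100:280,260:460],None,fx=3,fy=3,interpolation=2))
E
```

```text
roll 229 [[0.6154, -0.0532, 0.0312], [0.6556, -0.024, 0.0568]]
```

View pics/d_side.png

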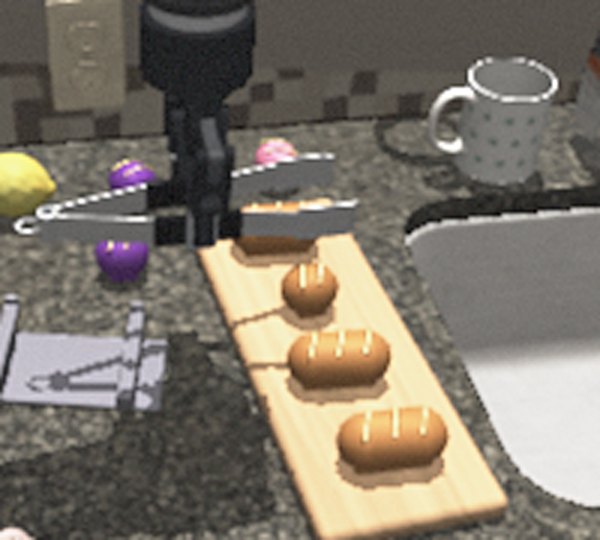

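The plates stand over the short roll (crop (310,290)), which is centred at about x .636, y -.032. I'll descend around it.

```bash
python3 -m inch '[[[-0.01,0,0.2,0,0,0,0.63],[0,0,0.2,0,0,0,0.63],[0,0,0.2,0,0,0,0.63],[0,0,0.2,0,0,0,0.63],[0,0,0.15,0,0,0,0.63],[0,0,0.1,0,0,0,0.63],[0,0,0.1,0,0,0,0.63],[0,0,0,0,0,0,0.63],[0,0,0,0,0,0,0.63]]]'; python3 - <<'E'
from h import *
plan(.544,-.034,.042,2)
s=snapshot("side"); w=cloud(s); h=cv2.cvtColor(s["image"],cv2.COLOR_RGB2HSV)
save("e_side",cv2.resize(s["image"][130:240,270:430],None,fx=5,fy=5,interpolation=2))
E
```

```text
t: 7.5
tcp_pos: [0.5449, -0.0342, 0.0259]
orientation: [0.0, -0.018, 1.0, -0.0]
force: [-0.0, -0.5, -1.2]
opening: 0.0536
grip_force: 4.6
tcp [ 0.5449 -0.0342  0.0259] zaxis [ 0. -0. -1.] tool d mm [0.9 0.2 2.6] rows/75: [0.012 0.003 0.035] turn tool z 0.1 open 0.0536 gf 4.6 F [-0.  -0.5 -1.2] t 7.5
```

View pics/e_side.png

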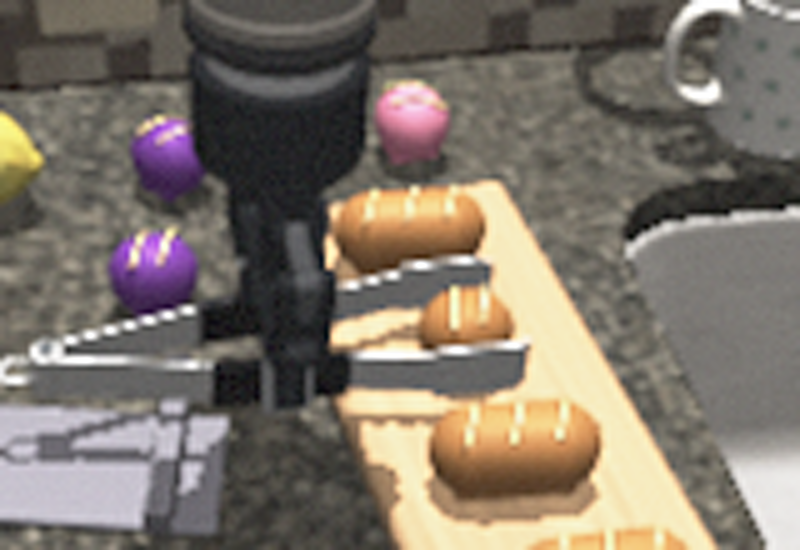

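The plates at crop (430,280) and (450,360) straddle the short roll at (467,315), and the neighbours are clear. Closing.

```bash
python3 -m inch '[[[0,0,0,0,0,0,0.58],[0,0,0,0,0,0,0.54],[0,0,0,0,0,0,0.5],[0,0,0,0,0,0,0.46],[0,0,0,0,0,0,0.4],[0,0,0,0,0,0,0.3],[0,0,0,0,0,0,0],[0,0,0,0,0,0,0],[0,0,0,0,0,0,0]]]' 30
```

```text
t: 8.45
tcp_pos: [0.5451, -0.0339, 0.0263]
orientation: [0.0, -0.018, 1.0, 0.0]
force: [-0.8, 1.3, 5.9]
opening: 0.0417
grip_force: 30.0
```

```bash
python3 -m inch '[[[0,0,-0.05,0,0,0,0],[0,0,-0.1,0,0,0,0],[0,0,-0.15,0,0,0,0],[0,0,-0.15,0,0,0,0],[0,0,-0.2,0,0,0,0],[0,0,-0.2,0,0,0,0],[0,0,-0.2,0,0,0,0],[0,0,-0.2,0,0,0,0],[0,0,-0.2,0,0,0,0],[0,0,-0.15,0,0,0,0],[0,0,-0.1,0,0,0,0],[0,0,-0.05,0,0,0,0]]]'; python3 -m inch '[[[0,0,0,0,0,0,0],[0,0,0,0,0,0,0],[0,0,0,0,0,0,0],[0,0,0,0,0,0,0],[0,0,0,0,0,0,0]]]'; python3 - <<'E'
from h import *
s=snapshot("side"); w=cloud(s); h=cv2.cvtColor(s["image"],cv2.COLOR_RGB2HSV)
m=(h[...,1]>120)&(h[...,0]<22)&(np.hypot(w[...,0]-.637,w[...,1]+.03)<.05)&(w[...,2]>.08)
p=w[m]; print(len(p),np.percentile(p,[3,97],axis=0).round(3).tolist())
save("f_side",cv2.resize(s["image"][90:280,240:450],None,fx=3,fy=3,interpolation=2))
E
```

```text
t: 9.65
tcp_pos: [0.5449, -0.0341, 0.1579]
orientation: [0.001, -0.018, 1.0, 0.0]
force: [0.3, -0.7, -1.6]
opening: 0.042
grip_force: 30.7
t: 10.15
tcp_pos: [0.5445, -0.0341, 0.1567]
orientation: [-0.0, -0.018, 1.0, -0.0]
force: [-0.4, 0.6, -1.5]
opening: 0.042
grip_force: 30.7
108 [[0.616, -0.046, 0.175], [0.656, -0.023, 0.188]]
```

View pics/f_side.png

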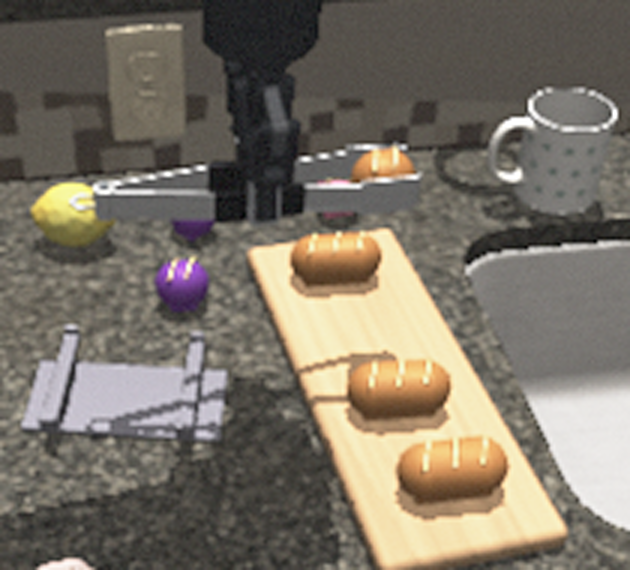

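The short roll is held in the tongs at crop (383,165), with its top at 0.188 m, about 13 cm higher than it stood. The other rolls haven't moved, so I'm handing in.

```bash
python3 -c "
from workcell import bot
print(bot.sign_off())"
```

```text
the job is handed in; nothing more can be done
None
```

The short roll is held still in the tongs about 13 cm above the board; the last picture shows the other rolls undisturbed, and the job was handed in at about 10 s of the 40 s allowed.

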